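Take the coil off a gas valve and counter-hold the hidden bolt head

ROBOT

A 6-joint arm with a two-finger parallel gripper is mounted at the origin on the work surface. World frame = base frame: x ahead of the robot, y to its left, z up, the work surface at z = 0. Lengths are in mm, angles in rad, forces in N, time in s.
With the tool pointing down it reaches from about 275 to 750 mm from the base axis. Payload 10.2 kg.
Tool frame: the origin (TCP) lies at the very end of the fingers, on their centre line; the grasp point (between the pads) lies 19 mm behind it; z points along the fingers, y is the direction in which the jaws open and shut (so a half turn about z gives the same grasp; the last joint's range is limited). The gripper opens to 85 mm and grips with 20 to 120 N. Pads are 22 mm wide; open, the fingers measure 114 mm over their backs; the gripper's body (76 mm by 85 mm) begins 54 mm behind the grasp point. The pads swing forward as they close: fully open they stand 13 mm farther back than shut.
Start: joints at [-1.497, 0.313, 1.498, -0, 1.331, -0.223], TCP at [153.529, -502.056, 231.294] pointing down, gripper open.
Joint ranges: [-2.94, 2.94], [-0.97, 2.17], [0.19, 2.56], [-1.23, 4.37], [0.02, 3.11], [-2.88, 2.88]. Speed limits (rad/s): [2.39, 2.39, 3.01, 3.14, 3.14, 3.14].

INTERFACE

Orientations are given as a unit quaternion [w, x, y, z].
In Python, from rig import * gives the robot as it stands. The module is installed in compiled form; this text tells all that it offers.
- The arm moves only by the shell command python3 -m crank 'ROWS' [FORCE]. ROWS is a JSON object of lists of equal length, an entry for each row: "dp": the shift along the world's x, y, z in cm, a list of three; "delta_rot": the turn, a rotation vector about the world's x, y, z in degrees, a list of three; "claw": the closure in counts, from 0 (fully open) to 255 (shut). A call has 1 to 10 rows; each row shifts and turns the commanded pose from where the row before left it; what a row does not reach is not made up. A row lasts 1/10 s, in which the tool goes at most 50 mm and 8.59 degrees, less where a joint would pass 70% of its speed; a pose out of reach is approached as far as the arm can. A call is refused whole if a number of a shift passes 5 or a number of a turn 8.59, either way. A call with a gripper value outside its range is refused whole. The fingers move at their own pace and stop on an object; FORCE is the grip in N (left out, the last holds). Time passes only in rows, so rows that do not move let the fingers close. It gives the time, the measured TCP pose, the force and the opening at its end, in the units of the state.
- sense(): the state, without advancing time (a new reading comes with each control period).
- capture(name): name is "side" or "top"; returns (picture, depth): 480x640x3 uint8, red, green, blue; 480x640 float32, mm along the optical axis (not along the pixel's ray), 0 where there is no reading.
- camera_model(name): a dict with "fx", "fy", "cx", "cy" (pixels), "dist_coeffs" ([k1, k2, p1, p2, k3] as OpenCV has them; the pictures are not rectified), "cam_to_world" (4x4, takes a point from camera to world coordinates). Camera axes: x right, y up, looking along -z (the intrinsics and any distortion apply to the point x, -y, -z); pixel columns grow to the right and rows downward; lengths in mm; the calibration is good to about 2 mm. A picture is of the moment at which its call begins. camera_model takes no time and is no camera call.
- finish_job(): hands the job in, once; it reports no verdict.
Trained networks look in the newest picture that a camera, given by its name, has taken for a name from the list of things; names that differ only in an ending like _2 or _b are one class to them, and where a whole thing is asked for, a point or a joint stands for the part that bears it (a point fixed in the world has none). Each returns a list of dicts, best first, with "p" (0 to 1); they miss things now and then, are a little off and sometimes report something else, mostly with a low value. They report only what shows in the picture. A call takes as long as a camera call. They do not tell look-alikes from the thing itself.
- boxes_of(camera, target): "centre" ([column, row] in pixels, amid what is visible of it).
- masks_of(camera, target): "region" (480x640 bool, what is visible of it) and "centre" ([column, row] in pixels, amid what is visible of it).
- pinpoint(camera, target): "centre" ([column, row] in pixels: a listed point, or the origin of a listed thing).
The state is a dict: "time_s": time; "joints": joint angles; "dq": joint speeds; "tau": joint torques, N m; "eef_pos": TCP position; "ee_rot": TCP orientation; "force": force on the tool from outside, world axes, zero at the start; "wrist_torque": the same for the moment, N m; "grip_width": opening from 0.0 (shut) to 1.0 (fully open).
Only numpy, scipy, OpenCV 4.12 (cv2) and the standard library are available. Lean on these libraries where they do the work, as an engineer would, in place of code of your own. Each camera call takes 0.05 s, during which the arm holds its last target.

TASK

I am about to tighten the valve's mounting nut from the front of its bracket. Draw the solenoid coil straight up off the valve's stem and stand it upright in the main compartment of the white parts tray, set down and not dropped; then reach down into the narrow gap behind the bracket, take the hidden bolt head by two opposite flats just as it stands, without turning it, and finish while still holding it firmly so that it cannot turn. Leave the bottle, jar, dish and spanner where they are.

Things in the scene. Friction and masses are not known exactly. Their poses are not given: they have to be found in the camera images.
- unit: Gas valve on a green steel channel bracket screwed to the bench. Origin at bench level on the rear face of the bracket's web, mid-length; own x points from the valve through the web to the rear (away from the robot), y along the web, z up. Web: x -4..0, y -55..55, z up to 107 mm. The valve's steel angle lies on its front (to x -8).
- gap (a point): Middle of the narrow gap behind the bracket, at the level of its top edges: unit x 21, y 0, z 107 mm. The gap is 42 mm wide (unit x 0..42) between the web and an equal rear wall (x 42..46, y -55..55, z up to 107 mm); open above and at both ends, floor plate 4 mm thick.
- stem_top (a point): Top centre of the valve's upright steel stem (13 mm diameter): unit x -52, y 0, z 168 mm. It stands 53 mm high on the brass valve (x -70..-34, y -26..26, z up to 93; round bonnet up to z 115). 15 mm copper pipes leave the valve to both sides at z 76 and enter the bench at y +-90. The coil sits loose on the stem, its retaining nut already off.
- coil_center (a point): Centre of the solenoid coil, on its axis, half-way up: copper-wound ring, 46 mm outside (47 over the winding), 42 high, bore 16, about 0.2 kg. Own z: axis, up. A black terminal box 29 mm wide sticks out along own x to 68 mm from the axis, z -9..+15.5. It starts on the stem, underside at 115 mm, the box to the rear over the gap, covering the bolt head; sides (+-y) free to grip.
- tray_floor (a point): Floor centre of the main compartment of the fixed white parts tray, 3.5 mm above the bench: 156 mm (own x) by 159 mm (own y) inside, black rubber floor, walls up to 26 mm above the bench. Beyond its +x wall is a narrow pocket with small parts, not for the coil. The whole tray spans own x -80..130, y -83..83 mm.
- bolt_head (a point): Centre of the M12 bolt's hex head (19 mm across flats, 22 across corners, 8 thick) in the gap behind the web: unit x 10, y 0, z 85 mm; it fills x 6..14, on two washers. The bolt's axis is the unit's x. This frame turns with the bolt: two flats face its own +-y, corners lie at its own +-z.
- bolt_mark (a point): The corner of the bolt head with a yellow paint line along it, 11 mm from the bolt's axis; it points roughly upward at the start.
- bolt (a joint): Turn of the bolt about the unit's x axis (rad, right-handed: positive leans the yellow corner towards the unit's -y). At 0 that corner points straight up and two flats are upright, facing the unit's +-y. Starts between -0.42 and 0.42. Only finger-tight: turns easily (0.03 N m) and stays where it is left.
- bottle: White reagent bottle with red cap, 80 mm diameter, 150 mm tall, bystander; origin at its underside.
- jar: Amber jar, 60 mm diameter, 85 mm tall, bystander; origin at its underside.
- dish: White evaporating dish, 90 mm diameter, 35 mm tall, bystander; origin at its underside.
- spanner: Combination spanner lying flat, 175 mm long, 9 mm thick, bystander; origin under its middle.
Mind the look-alikes: they are no part of the job. What is shaped like the part that bears coil_center but green or purple is not meant.

How it is judged:
By the outcome, as a careful person would: the job done as asked, in the order asked, and still so for the second after the job is handed in, while the arm keeps its last pose, push and grip.
It also fails if it takes over 64 s, if anything falls off the work surface, if the arm or the gripper's body presses on something with over 40 N, if the wrist force passes 120 N, or if a joint passes its speed limit or range.

## Working session

There is one attempt and no reset: what is moved stays moved. The work goes in short steps, Python scripts to look and compute and a shell command to move; the robot and the scene stay as the last step left them, time stands still between calls to the robot, and variables do not carry over. Pictures are saved under pics/ and viewed, and the job is handed in when it is done.

```bash
mkdir -p pics; ls; cat > h.py <<'E'
from rig import *
import numpy as np, cv2
def snap(n,f):
    im,d=capture(n); cv2.imwrite('pics/'+f,cv2.cvtColor(im,cv2.COLOR_RGB2BGR)); np.save('pics/'+f+'.npy',d); return im,d
def ray(n,px):
    m=camera_model(n);K=np.array([[m['fx'],0,m['cx']],[0,m['fy'],m['cy']],[0,0,1]])
    u=cv2.undistortPoints(np.array([[px]],float),K,np.array(m['dist_coeffs'],float))[0,0]
    T=np.array(m['cam_to_world']); dc=np.array([u[0],-u[1],-1.0]); return T[:3,3],T[:3,:3]@dc
def atdepth(n,px,d):
    o,r=ray(n,px); return o+r*d
def atz(n,px,z):
    o,r=ray(n,px); return o+r*(z-o[2])/r[2]
def proj(n,p):
    m=camera_model(n);K=np.array([[m['fx'],0,m['cx']],[0,m['fy'],m['cy']],[0,0,1]])
    T=np.array(m['cam_to_world']); c=T[:3,:3].T@(np.array(p)-T[:3,3]); 
    q,_=cv2.projectPoints(np.array([[c[0],-c[1],-c[2]]]),np.zeros(3),np.zeros(3),K,np.array(m['dist_coeffs'],float)); return q[0,0]
E
python3 - <<'E'
from h import *
np.set_printoptions(precision=2,suppress=True)
print(sense())
for n in('side','top'):
    snap(n,n+'0.png'); m=camera_model(n); print(n,m['fx'],m['dist_coeffs'],np.array(m['cam_to_world']))
    for t in ['unit','gap','stem_top','coil_center','tray_floor','bolt_head','bolt_mark','bottle','jar','dish','spanner']:
        print(t,[(np.round(r['centre'],1),round(r['p'],2)) for r in pinpoint(n,t)])
E
```

```text
pics
{'time_s': 0.0, 'joints': array([-1.5 ,  0.31,  1.5 ,  0.  ,  1.33, -0.22]), 'dq': array([ 0., -0., -0.,  0.,  0.,  0.]), 'tau': array([ -0.  , -41.23, -25.97,  -0.  ,   0.  ,  -0.  ]), 'eef_pos': array([ 153.52, -501.79,  230.72]), 'ee_rot': array([-0.  ,  0.99,  0.15,  0.  ]), 'force': array([ 0.29, -0.47,  0.18]), 'wrist_torque': array([-0.03,  0.02,  0.04]), 'grip_width': 1.0009081913865476}
side 565.0155316205668 [-0.17  0.    0.    0.    0.  ] [[ -0.91   0.25  -0.32 166.36]
 [ -0.41  -0.51   0.75 855.31]
 [  0.02   0.82   0.57 766.7 ]
 [  0.     0.     0.     1.  ]]
unit [(array([283.3, 342.2]), 0.93)]
gap [(array([265.1, 300.7]), 0.65)]
stem_top [(array([302.4, 288.7]), 0.93)]
coil_center [(array([302.6, 304.2]), 0.88), (array([364.2, 396.8]), 0.74), (array([368.2, 302. ]), 0.69), (array([382.4, 347.4]), 0.55), (array([169.2, 390.1]), 0.52)]
tray_floor []
bolt_head [(array([276.9, 313. ]), 0.69)]
bolt_mark [(array([275.5, 310.6]), 0.42), (array([361.5, 250.8]), 0.18)]
bottle [(array([343.3, 191.4]), 0.84), (array([283. , 346.5]), 0.7)]
jar [(array([166.5, 393.7]), 0.68)]
dish [(array([233.8, 264.9]), 0.7)]
spanner [(array([370.5, 300.6]), 0.93)]
top 575.1913039992596 [-0.13  0.    0.    0.    0.  ] [[   0.01    0.98   -0.19  317.71]
 [  -1.      0.01   -0.01  -16.09]
 [  -0.01    0.19    0.98 1362.86]
 [   0.      0.      0.      1.  ]]
unit [(array([236.6, 248. ]), 0.77)]
gap [(array([230.4, 235.6]), 0.59)]
stem_top [(array([213.1, 259.5]), 0.79)]
coil_center [(array([258.3, 319.7]), 0.91), (array([217., 260.]), 0.59), (array([205.7, 326.7]), 0.56)]
tray_floor [(array([386.2, 256.8]), 0.89)]
bolt_head [(array([228. , 234.4]), 0.45)]
bolt_mark [(array([228.7, 239.7]), 0.59)]
bottle [(array([472.3, 202.8]), 0.86)]
jar [(array([164.5, 196.5]), 0.58), (array([236.6, 251.4]), 0.46)]
dish [(array([310.7, 163.4]), 0.69)]
spanner [(array([315.3, 293. ]), 0.62), (array([163.8, 196.5]), 0.53)]
```

View pics/side0.png

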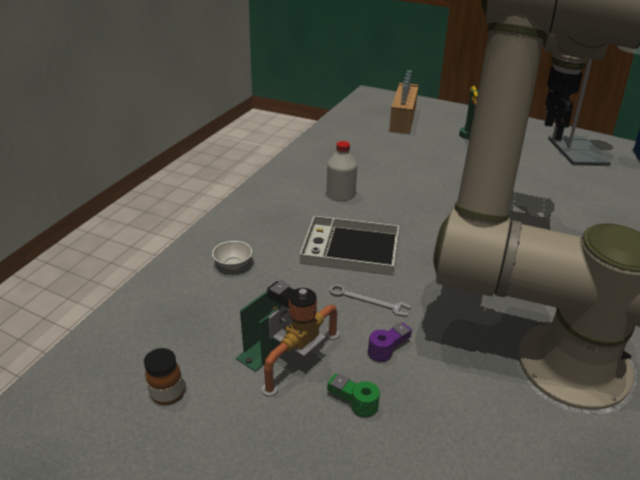

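View pics/top0.png

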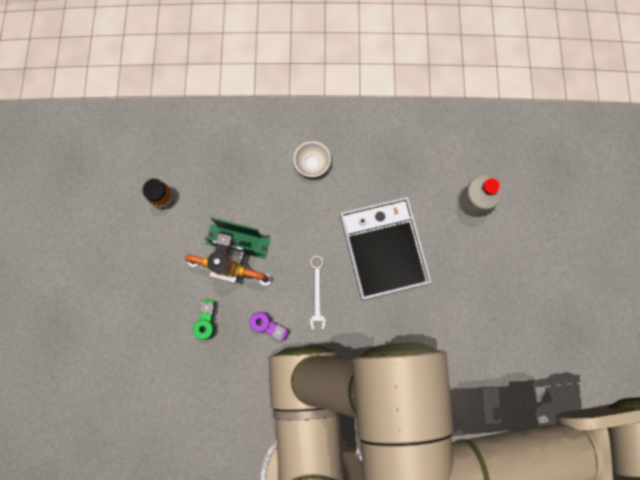

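The side view shows the real coil on the stem at about (302,304), with its box towards (280,292). The tray is at (350,245), and the green and purple look-alikes are at (355,392) and (390,340). In the top view the unit is near (237,250) and the tray near (387,257).

```bash
python3 - <<'E'
import cv2
a=cv2.imread('pics/side0.png')[270:400,225:350]; cv2.imwrite('pics/s0c.png',cv2.resize(a,None,fx=4.6,fy=4.6,interpolation=cv2.INTER_CUBIC))
a=cv2.imread('pics/top0.png')[205:295,175:285]; cv2.imwrite('pics/t0c.png',cv2.resize(a,None,fx=6,fy=6,interpolation=cv2.INTER_CUBIC))
E
cat > fit.py <<'E'
from h import *
from scipy.optimize import least_squares
np.set_printoptions(precision=2,suppress=True)
o={}
for n,L in {'side':{'u':(283.3,342.2),'g':(265.1,300.7),'s':(302.4,288.7),'c':(302.6,304.2),'b':(276.9,313)},'top':{'u':(236.6,248),'g':(230.4,235.6),'s':(213.1,259.5),'c':(217,260),'b':(228,234.4)}}.items():
    for k,v in L.items(): o[n,k]=v
P={'u':(0,0,0),'g':(21,0,107),'s':(-52,0,168),'c':(-52,0,136),'b':(10,0,85)}
def W(x,p):
    c,s=np.cos(x[2]),np.sin(x[2]); return np.array([x[0]+c*p[0]-s*p[1],x[1]+s*p[0]+c*p[1],p[2]])
if __name__=='__main__':
    f=lambda x:np.concatenate([proj(n,W(x,P[k]))-v for (n,k),v in o.items()])
    r=least_squares(f,[450,150,0.3],loss='soft_l1',x_scale=[10,10,.1]); print(r.x,r.cost); print(dict(zip(o,r.fun.reshape(-1,2))))
    # depth clouds
    for n in('side','top'):
        d=np.load(f'pics/{n}0.png.npy'); pts=[]
        for v in range(480):
            for u in range(640):
                if d[v,u]>0:
                    if n=='side' and not(225<u<350 and 260<v<400):continue
                    if n=='top' and not(170<u<290 and 200<v<300):continue
                    pts.append(np.r_[atdepth(n,(u,v),d[v,u]),u,v])
        np.save(f'pics/{n}_pts.npy',np.array(pts))
E
python3 fit.py
```

```text
[529.7  195.93  -0.22] 29.36997931181037
{('side', 'u'): array([-3.42,  5.55]), ('side', 'g'): array([ 4.46, -0.67]), ('side', 's'): array([-0.61,  1.34]), ('side', 'c'): array([-0.86,  0.44]), ('side', 'b'): array([-2.31, -1.17]), ('top', 'u'): array([-1.65,  0.78]), ('top', 'g'): array([-0.24, -3.33]), ('top', 's'): array([3.81, 0.67]), ('top', 'c'): array([2.57, 2.18]), ('top', 'b'): array([2.47, 4.31])}Traceback (most recent call last):
  File "fit.py", line 21, in <module>
    pts.append(np.r_[atdepth(n,(u,v),d[v,u]),u,v])
                     ~~~~~~~^^^^^^^^^^^^^^^^
  File "h.py", line 10, in atdepth
    o,r=ray(n,px); return o+r*d
        ~~~^^^^^^
  File "h.py", line 6, in ray
    m=camera_model(n);K=np.array([[m['fx'],0,m['cx']],[0,m['fy'],m['cy']],[0,0,1]])
ValueError: time passes only in moves, steps and waits
```

View pics/s0c.png

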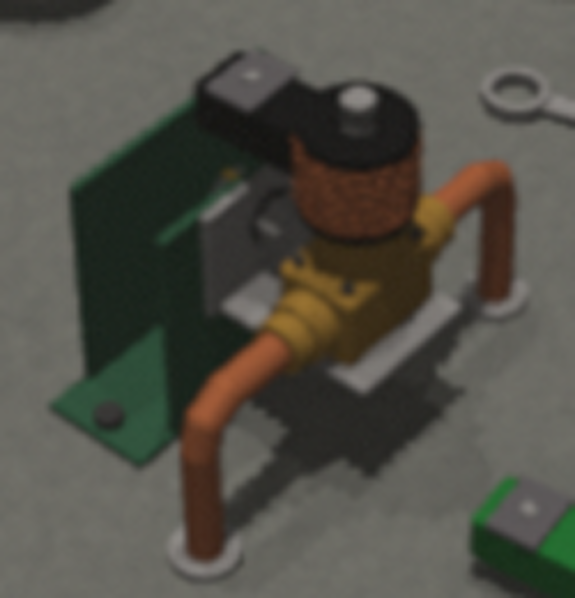

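View pics/t0c.png

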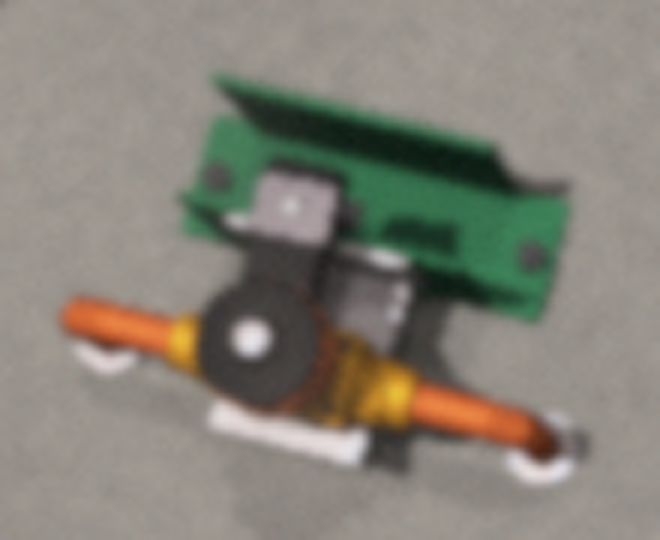

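```bash
python3 - <<'E'
import re
s=open('h.py').read()
s=s.replace("def snap","import pickle,os\nif not os.path.exists('cm.pkl'): pickle.dump({n:camera_model(n) for n in('side','top')},open('cm.pkl','wb'))\nCM=pickle.load(open('cm.pkl','rb'))\ncamera_model=lambda n:CM[n]\ndef snap",1)
open('h.py','w').write(s)
E
cat > fit2.py <<'E'
from h import *
from fit import W
from scipy.optimize import least_squares
np.set_printoptions(precision=2,suppress=True)
S=lambda x,y:((x+.5)/4.6-.5+225,(y+.5)/4.6-.5+270)
T=lambda x,y:((x+.5)/6-.5+175,(y+.5)/6-.5+205)
obs=[('side',(-52,0,168),S(358,98)),('side',(44,55,107),S(72,190)),('side',(-2,55,107),S(160,240)),('side',(-52,90,2),S(205,550)),('side',(-52,-90,2),S(497,298)),
('top',(-52,0,168),T(250,338)),('top',(44,55,107),T(213,77)),('top',(44,-55,107),T(497,147)),('top',(-2,55,107),T(183,195)),('top',(-52,90,2),T(105,352)),('top',(-52,-90,2),T(540,458))]
for cams in(['side','top'],['side'],['top']):
    ob=[o for o in obs if o[0] in cams]
    f=lambda x:np.concatenate([proj(n,W(x,p))-v for n,p,v in ob])
    r=least_squares(f,[530,196,-0.22],loss='soft_l1',x_scale=[10,10,.1]); print(cams,r.x,r.cost); print(r.fun.reshape(-1,2))
E
python3 fit2.py
python3 - <<'E'
from h import *
np.set_printoptions(precision=1,suppress=True)
import time
for n,(a,b,c,d_) in {'side':(225,350,260,400),'top':(170,290,200,300)}.items():
    d=np.load(f'pics/{n}0.png.npy')
    pts=np.array([np.r_[atdepth(n,(u,v),d[v,u]),u,v] for v in range(c,d_) for u in range(a,b) if d[v,u]>0]); np.save(f'pics/{n}_pts.npy',pts)
    print(n,len(pts),pts[:,2].min(),pts[:,2].max(), 'floor z med',np.median(pts[pts[:,2]<15,2]))
    t=pts[pts[:,2]>145]; print('coil top/stem',len(t),t.mean(0))
t=[atz('top',(386.2,256.8),3.5)];print('tray',t)
E
```

```text
['side', 'top'] [526.91 195.66  -0.25] 3.488257779417934
[[ 0.34 -0.01]
 [-0.11 -0.61]
 [-0.09  0.27]
 [-0.07  0.33]
 [-0.1  -0.22]
 [ 0.01  0.39]
 [ 0.    0.28]
 [-0.46  0.86]
 [-0.92  0.11]
 [ 1.12 -2.27]
 [ 0.4  -0.62]]
['side'] [526.87 195.69  -0.25] 0.35620814906221954
[[ 0.34  0.01]
 [-0.1  -0.61]
 [-0.09  0.28]
 [-0.08  0.35]
 [-0.08 -0.19]]
['top'] [526.95 195.64  -0.25] 3.129760008906165
[[ 0.03  0.37]
 [-0.    0.27]
 [-0.46  0.83]
 [-0.91  0.11]
 [ 1.14 -2.26]
 [ 0.43 -0.66]]
side 17413 -5.106553478388605 170.67359210560858 floor z med 0.2621220353752278
coil top/stem 823 [491.7 210.2 153.8 294.3 295.5]
top 11953 -11.180095997874332 171.28219887159298 floor z med -0.14877311161899343
coil top/stem 641 [495.  203.1 154.1 220.3 253.7]
tray [array([ 512.7, -167. ,    3.5])]
```

Both cameras agree on the unit pose: (526.9, 195.7), yaw −0.25. I'm moving above the coil with the jaws along unit y.

```bash
python3 -m crank '{"dp":[[1.8,3.9,0.3],[1.8,3.9,0.3],[1.8,3.9,0.3],[1.8,3.9,0.3],[1.8,3.9,0.3],[1.8,3.9,0.3],[1.8,3.9,0.3],[1.8,3.9,0.3],[1.8,3.9,0.3]],"delta_rot":[[0,0,8.2],[0,0,8.2],[0,0,8.2],[0,0,8.2],[0,0,8.2],[0,0,8.2],[0,0,8.2],[0,0,8.2],[0,0,8.2]],"claw":[0,0,0,0,0,0,0,0,0]}' 50
python3 -m crank '{"dp":[[1.8,3.9,0.3],[1.8,3.9,0.3],[1.8,3.9,0.3],[1.8,3.9,0.3],[1.8,3.9,0.3],[1.8,3.9,0.3],[1.8,3.9,0.3],[1.8,3.9,0.3],[0,0,0],[0,0,0]],"delta_rot":[[0,0,8.2],[0,0,8.2],[0,0,8.2],[0,0,8.2],[0,0,8.2],[0,0,8.2],[0,0,8.2],[0,0,8.2],[0,0,8.2],[0,0,0]],"claw":[0,0,0,0,0,0,0,0,0,0]}'
cat > st.py <<'E'
from h import *
from scipy.spatial.transform import Rotation as R
np.set_printoptions(precision=3,suppress=True)
s=sense(); q=s['ee_rot']; M=R.from_quat([q[1],q[2],q[3],q[0]]).as_matrix()
print(s['time_s'],s['joints'],'tcp',s['eef_pos'],'z',M[:,2],'y',M[:,1],'yang',np.degrees(np.arctan2(M[1,1],M[0,1])),'F',s['force'],'T',s['wrist_torque'],'g',s['grip_width'])
U=(526.9,195.66,-0.25); d=s['eef_pos'][:2]-np.array(U[:2]); c,sn=np.cos(U[2]),np.sin(U[2]); print('unit frame tcp',c*d[0]+sn*d[1],-sn*d[0]+c*d[1],s['eef_pos'][2])
E
python3 st.py
```

```text
time_s: 2.1
eef_pos: [315.8, -149.5, 258.6]
ee_rot: [0.0, 0.7, 0.714, 0.0]
force: [0.6, 0.5, 0.1]
grip_width: 0.999
time_s: 3.1
eef_pos: [459.5, 161.7, 282.0]
ee_rot: [-0.0, 0.132, 0.991, -0.0]
force: [0.3, -0.3, -0.6]
grip_width: 1.0
3.1 [ 0.097  0.195  1.517 -0.     1.43  -1.208] tcp [459.517 161.716 281.973] z [-0.001 -0.    -1.   ] y [ 0.263  0.965 -0.   ] yang 74.7810968717833 F [ 0.292 -0.291 -0.613] T [ 0.03   0.007 -0.056] g 1.0000184677362853
unit frame tcp -56.89047577439432 -49.55980207028342 281.97280038051355
```

```bash
python3 -m crank '{"dp":[[1.7,4.69,-2],[0,0,-4],[0,0,-4],[0,0,-3],[0,0,-2],[0,0,0],[0,0,0]],"delta_rot":[[0,0,0.9],[0,0,0],[0,0,0],[0,0,0],[0,0,0],[0,0,0],[0,0,0]],"claw":[0,0,0,0,0,0,0]}' 50
python3 st.py
python3 - <<'E'
from h import *
snap('side','s1.png');snap('top','t1.png')
a=cv2.imread('pics/s1.png')[220:400,200:380]; cv2.imwrite('pics/s1c.png',cv2.resize(a,None,fx=3.3,fy=3.3,interpolation=cv2.INTER_CUBIC))
E
```

```text
time_s: 3.8
eef_pos: [475.7, 204.1, 134.6]
ee_rot: [0.0, 0.128, 0.992, 0.0]
force: [0.8, -0.4, 0.4]
grip_width: 1.001
3.8 [ 0.179  0.394  1.652 -0.     1.095 -1.136] tcp [475.738 204.116 134.601] z [ 0.001  0.    -1.   ] y [0.253 0.967 0.   ] yang 75.3305438054633 F [ 0.797 -0.427  0.415] T [ 0.035 -0.029  0.013] g 1.0008783556227807
unit frame tcp -51.663237253422864 -4.4649563668896395 134.60135690587705
```

View pics/s1c.png

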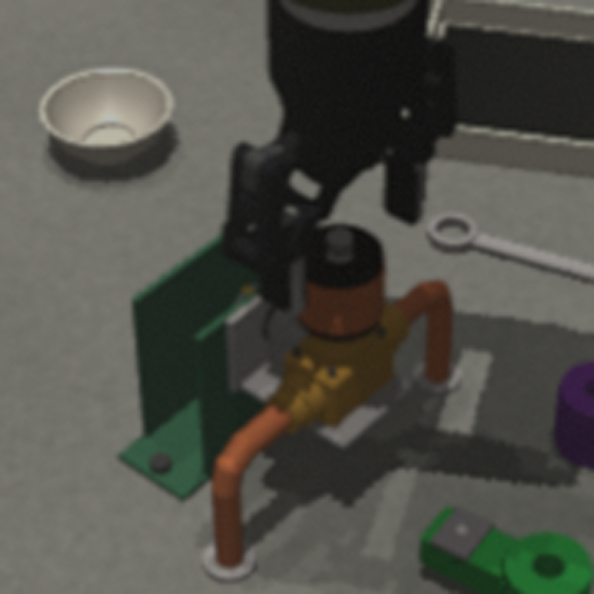

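The fingers straddle the coil: the near finger is left of it at crop (265,230) and the far one is at (405,190). I'll centre, lower and close.

```bash
python3 -m crank '{"dp":[[0.08,0.45,-1],[0,0,-0.9],[0,0,0],[0,0,0]],"delta_rot":[[0,0,0.3],[0,0,0],[0,0,0],[0,0,0]],"claw":[0,0,0,0]}' 50
python3 st.py
python3 -m crank '{"dp":[[0,0,0],[0,0,0],[0,0,0],[0,0,0],[0,0,0],[0,0,0],[0,0,0],[0,0,0]],"delta_rot":[[0,0,0],[0,0,0],[0,0,0],[0,0,0],[0,0,0],[0,0,0],[0,0,0],[0,0,0]],"claw":[80,100,120,140,160,180,200,255]}' 50
python3 st.py
```

```text
time_s: 4.3
eef_pos: [476.0, 209.1, 114.5]
ee_rot: [-0.0, 0.124, 0.992, -0.0]
force: [0.1, -0.4, -0.2]
grip_width: 0.997
4.3 [ 0.188  0.426  1.665 -0.     1.052 -1.135] tcp [476.011 209.09  114.454] z [-0.001 -0.    -1.   ] y [ 0.245  0.969 -0.   ] yang 75.80466235453582 F [ 0.063 -0.387 -0.177] T [-0.004 -0.004 -0.012] g 0.9972832216110049
unit frame tcp -52.62905748122381 0.42209827588971294 114.45356682705426
time_s: 5.1
eef_pos: [476.3, 209.1, 115.2]
ee_rot: [0.0, 0.124, 0.992, 0.0]
force: [-2.0, -0.1, 6.5]
grip_width: 0.535
5.1 [ 0.188  0.425  1.664 -0.     1.052 -1.135] tcp [476.296 209.078 115.19 ] z [ 0.001  0.    -1.   ] y [0.245 0.969 0.   ] yang 75.80693736621349 F [-1.993 -0.149  6.542] T [-0.137  0.319 -0.031] g 0.5348692002582989
unit frame tcp -52.350597871115724 0.48111598989446414 115.18987283364588
```

Gripped at about 45.5 mm. Lifting straight up.

```bash
python3 -m crank '{"dp":[[0,0,0],[0,0,0.5],[0,0,1],[0,0,1],[0,0,1],[0,0,1],[0,0,1],[0,0,1],[0,0,1],[0,0,1]],"delta_rot":[[0,0,0],[0,0,0],[0,0,0],[0,0,0],[0,0,0],[0,0,0],[0,0,0],[0,0,0],[0,0,0],[0,0,0]],"claw":[255,255,255,255,255,255,255,255,255,255]}' 50
python3 st.py
python3 - <<'E'
from h import *
snap('side','s2.png');snap('top','t2.png')
a=cv2.imread('pics/s2.png')[180:400,200:400]; cv2.imwrite('pics/s2c.png',cv2.resize(a,None,fx=2.7,fy=2.7,interpolation=cv2.INTER_CUBIC))
E
```

```text
time_s: 6.1
eef_pos: [476.1, 209.1, 200.5]
ee_rot: [0.0, 0.124, 0.992, -0.0]
force: [-0.1, -0.7, -2.6]
grip_width: 0.536
6.1 [ 0.188  0.328  1.56  -0.     1.254 -1.135] tcp [476.129 209.058 200.539] z [ 0. -0. -1.] y [0.245 0.969 0.   ] yang 75.80479848274075 F [-0.127 -0.672 -2.618] T [ 0.055 -0.02  -0.023] g 0.5356183180089782
unit frame tcp -52.50706134165347 0.4205212462468708 200.53932680499102
```

View pics/s2c.png

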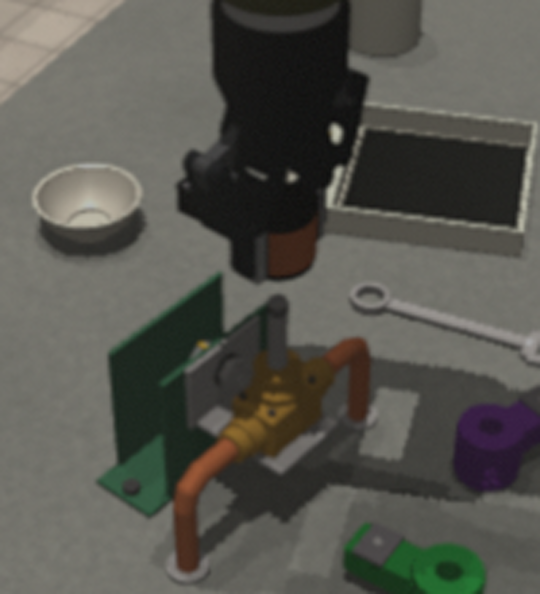

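The coil is off and the stem is bare at crop (278,330), with the yellow mark at (203,347). Checking the tray before carrying.

```bash
python3 - <<'E'
from h import *
np.set_printoptions(precision=1,suppress=True)
d=np.load('pics/top0.png.npy')
im=cv2.imread('pics/top0.png')
g=im.max(2); m=np.zeros_like(g); m[205:305,335:435]=(g[205:305,335:435]<45)
n,l,s,c=cv2.connectedComponentsWithStats(m.astype(np.uint8)); k=1+np.argmax(s[1:,4]); 
cnt,_=cv2.findContours((l==k).astype(np.uint8),0,2); r=cv2.minAreaRect(cnt[0]); bp=cv2.boxPoints(r); print(s[k],r)
P=np.array([atz('top',p,3.5) for p in bp]); print(P, P.mean(0), np.linalg.norm(P[0]-P[1]),np.linalg.norm(P[1]-P[2]))
for px in [(386,257),(375,250),(395,265)]: print(atdepth('top',px,d[px[1],px[0]]))
E
```

```text
[ 351  224   71   70 2224] ((386.5063171386719, 258.3709411621094), (58.46387481689453, 59.73689651489258), 75.69972229003906)
[[ 559.1  -81.3    3.5]
 [ 596.3 -221.4    3.5]
 [ 459.2 -253.3    3.5]
 [ 423.5 -115.4    3.5]] [ 509.5 -167.9    3.5] 144.95625171294202 140.75530725478663
[ 512.3 -166.5    3.4]
[ 528.9 -140.3    3.7]
[ 493.2 -187.8    3.3]
```

```bash
python3 -m crank '{"dp":[[0.15,-2,0],[0.15,-4,0],[0.15,-4.5,0],[0.15,-4.5,0],[0.2,-4.5,0],[0.2,-4.5,0],[0.2,-4.5,0],[0.2,-4.5,0],[0.1,-3,-2],[0,-1,-3]],"delta_rot":[[0,0,0],[0,0,0],[0,0,0],[0,0,0],[0,0,0],[0,0,0],[0,0,0],[0,0,0],[0,0,0],[0,0,0]],"claw":[255,255,255,255,255,255,255,255,255,255]}' 50
python3 -m crank '{"dp":[[0,0,-4],[0,0,-4],[0,0,-3],[0,0,0],[0,0,0]],"delta_rot":[[0,0,0],[0,0,0],[0,0,0],[0,0,0],[0,0,0]],"claw":[255,255,255,255,255]}' 50
python3 st.py
python3 - <<'E'
from h import *
snap('side','s3.png');snap('top','t3.png')
a=cv2.imread('pics/s3.png')[140:300,270:430]; cv2.imwrite('pics/s3c.png',cv2.resize(a,None,fx=3.5,fy=3.5,interpolation=cv2.INTER_CUBIC))
E
```

```text
time_s: 7.2
eef_pos: [491.6, -164.2, 149.9]
ee_rot: [0.002, 0.125, 0.992, -0.001]
force: [-0.2, 0.3, -3.7]
grip_width: 0.534
time_s: 7.7
eef_pos: [491.4, -161.1, 40.3]
ee_rot: [0.0, 0.124, 0.992, -0.0]
force: [0.8, -0.2, -2.1]
grip_width: 0.532
7.7 [-0.544  0.533  1.731 -0.     0.878 -1.867] tcp [ 491.423 -161.082   40.31 ] z [ 0. -0. -1.] y [ 0.245  0.969 -0.   ] yang 75.80616268064067 F [ 0.792 -0.23  -2.137] T [-0.023 -0.012  0.008] g 0.5318222832334355
unit frame tcp 53.885539416036 -354.4289033446256 40.3095180023882
```

View pics/s3c.png

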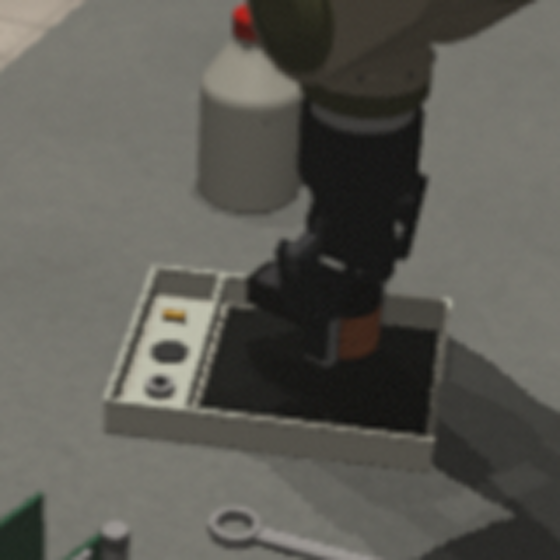

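The coil hangs above the black floor at about crop (360,335), clear of the walls. Lowering to contact.

```bash
python3 -m crank '{"dp":[[0,0,-1.5],[0,0,-1],[0,0,-0.6],[0,0,-0.2],[0,0,-0.1],[0,0,0]],"delta_rot":[[0,0,0],[0,0,0],[0,0,0],[0,0,0],[0,0,0],[0,0,0]],"claw":[255,255,255,255,255,255]}' 50
python3 -m crank '{"dp":[[0,0,-0.1],[0,0,-0.1],[0,0,0]],"delta_rot":[[0,0,0],[0,0,0],[0,0,0]],"claw":[255,255,255]}' 50
```

```text
time_s: 8.4
eef_pos: [491.4, -161.0, 6.0]
ee_rot: [0.0, 0.124, 0.992, -0.0]
force: [0.1, 0.1, -2.7]
grip_width: 0.541
time_s: 8.7
eef_pos: [491.1, -160.9, 3.7]
ee_rot: [-0.0, 0.124, 0.992, 0.0]
force: [0.4, 0.2, -2.3]
grip_width: 0.534
```

```bash
python3 -m crank '{"dp":[[0,0,-0.05],[0,0,0],[0,0,0]],"delta_rot":[[0,0,0],[0,0,0],[0,0,0]],"claw":[255,255,255]}' 50
python3 -m crank '{"dp":[[0,0,-0.05],[0,0,0],[0,0,0]],"delta_rot":[[0,0,0],[0,0,0],[0,0,0]],"claw":[255,255,255]}' 50
python3 -m crank '{"dp":[[0,0,-0.05],[0,0,0],[0,0,0]],"delta_rot":[[0,0,0],[0,0,0],[0,0,0]],"claw":[255,255,255]}' 50
```

```text
time_s: 9.0
eef_pos: [491.2, -160.9, 3.2]
ee_rot: [0.0, 0.124, 0.992, -0.0]
force: [0.9, -0.3, -1.6]
grip_width: 0.538
time_s: 9.3
eef_pos: [491.2, -161.0, 3.2]
ee_rot: [0.0, 0.124, 0.992, -0.0]
force: [-1.8, 1.7, 4.9]
grip_width: 0.534
time_s: 9.6
eef_pos: [491.2, -161.0, 3.2]
ee_rot: [0.0, 0.123, 0.992, -0.0]
force: [-4.3, 1.8, 12.3]
grip_width: 0.532
```

The coil is standing on the floor, so I'm opening gently, then rising.

```bash
python3 -m crank '{"dp":[[0,0,0],[0,0,0],[0,0,0],[0,0,0],[0,0,0],[0,0,0],[0,0,0]],"delta_rot":[[0,0,0],[0,0,0],[0,0,0],[0,0,0],[0,0,0],[0,0,0],[0,0,0]],"claw":[115,105,95,85,75,60,60]}' 20
python3 -m crank '{"dp":[[0,0,0.5],[0,0,1],[0,0,2],[0,0,3],[0,0,4],[0,0,4],[0,0,4],[0,0,4],[0,0,0]],"delta_rot":[[0,0,0],[0,0,0],[0,0,0],[0,0,0],[0,0,0],[0,0,0],[0,0,0],[0,0,0],[0,0,0]],"claw":[60,60,60,60,60,60,60,60,60]}' 20
python3 - <<'E'
from h import *
snap('side','s4.png');snap('top','t4.png')
a=cv2.imread('pics/s4.png')[200:300,280:410]; b=cv2.imread('pics/t4.png')[190:310,330:440]
cv2.imwrite('pics/s4c.png',np.hstack([cv2.resize(a,(390,390)),cv2.resize(b,(390,390))]))
c=cv2.imread('pics/s4.png')[280:400,230:350];cv2.imwrite('pics/s4u.png',cv2.resize(c,None,fx=4.9,fy=4.9,interpolation=cv2.INTER_CUBIC))
E
```

```text
time_s: 10.3
eef_pos: [491.1, -160.9, 2.2]
ee_rot: [0.0, 0.124, 0.992, -0.0]
force: [0.4, -0.2, -0.0]
grip_width: 0.762
time_s: 11.2
eef_pos: [492.7, -161.7, 233.3]
ee_rot: [0.005, 0.123, 0.992, -0.002]
force: [0.3, 0.4, -0.4]
grip_width: 0.761
```

View pics/s4c.png

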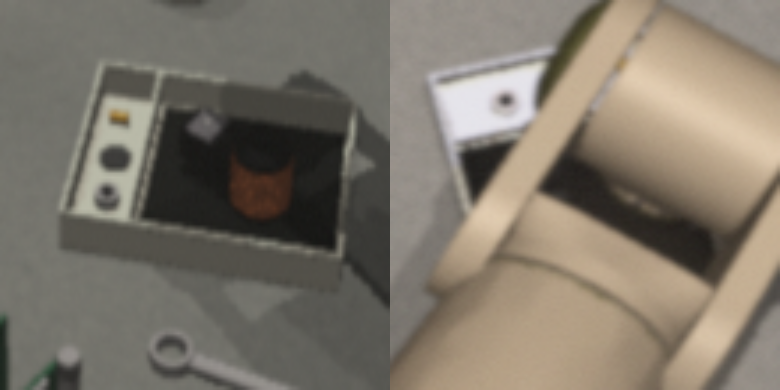

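View pics/s4u.png

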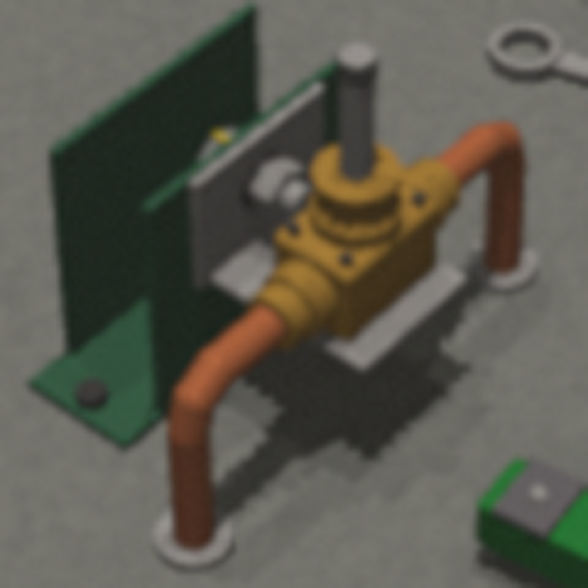

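The coil stands upright in the compartment (side crop ~(262,185)). The bolt's yellow corner is visible over the web at unit crop (222,136). Now looking at it from the top.

```bash
python3 - <<'E'
from h import *
for n in('side','top'):
    acc=[capture(n)[0].astype(float) for _ in range(6)]; im=np.mean(acc,0)
    np.save(f'pics/avg_{n}.npy',im)
    for t in ('bolt_mark','bolt_head'): print(n,t,[(np.round(r['centre'],1),round(r['p'],2)) for r in pinpoint(n,t)])
s=np.load('pics/avg_side.npy')[295:335,258:298,::-1]; t=np.load('pics/avg_top.npy')[225:265,215:255,::-1]
cv2.imwrite('pics/b5.png',np.clip(1.6*np.hstack([cv2.resize(s,None,fx=9.5,fy=9.5,interpolation=cv2.INTER_CUBIC),cv2.resize(t,None,fx=9.5,fy=9.5,interpolation=cv2.INTER_CUBIC)]),0,255))
from fit import W
U=(526.9,195.66,-0.25)
for th in np.radians([-24,-12,0,12,24]):
    p=W(U,(10,-11*np.sin(th),85+11*np.cos(th))); print(np.degrees(th),p,proj('side',p),proj('top',p))
E
```

```text
side bolt_mark [(array([275.3, 307.3]), 0.69)]
side bolt_head [(array([275.8, 313.1]), 0.74)]
top bolt_mark [(array([227.2, 235.7]), 0.6)]
top bolt_head [(array([228.9, 236.4]), 0.7), (array([470.8, 202. ]), 0.59)]
-24.000000000000004 [537.7  197.52  95.05] [274.32 309.18] [228.07 238.7 ]
-12.000000000000002 [537.15 195.4   95.76] [275.14 308.26] [228.95 238.89]
0.0 [536.59 193.19  96.  ] [276.   307.51] [229.9  239.13]
12.000000000000002 [536.02 190.97  95.76] [276.87 306.96] [230.89 239.4 ]
24.000000000000004 [535.48 188.85  95.05] [277.7  306.64] [231.87 239.7 ][ WARN:0@23.355] global loadsave.cpp:1063 imwrite_ Unsupported depth image for selected encoder is fallbacked to CV_8U.
```

View pics/b5.png

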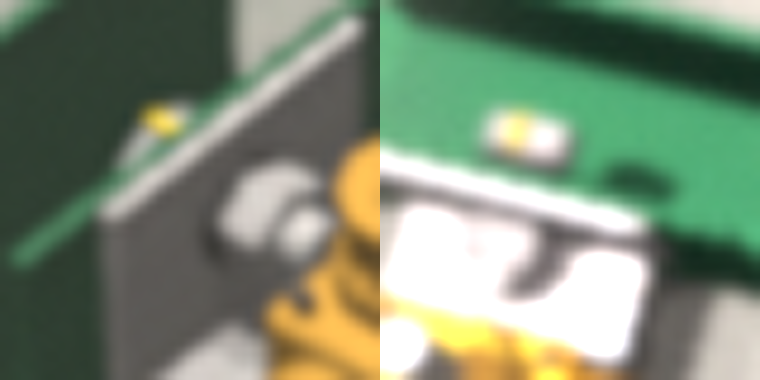

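```bash
cat > syn.py <<'E'
from h import *
from scipy.ndimage import gaussian_filter
from scipy.optimize import minimize
U0=np.array([526.9,195.66,-0.25])
def box(a,b): return [((1,0,0),b[0]),((-1,0,0),-a[0]),((0,1,0),b[1]),((0,-1,0),-a[1]),((0,0,1),b[2]),((0,0,-1),-a[2])]
def hit(o,d,pl):
    tn=np.full(len(d),-1e9);tf=np.full(len(d),1e9);f=np.zeros(len(d),int)
    for i,(n,c) in enumerate(pl):
        n=np.array(n,float);nd=d@n;t=(c-o@n)/np.where(abs(nd)<1e-12,1e-12,nd)
        e=nd<0; up=e&(t>tn); tn[up]=t[up]; f[up]=i; tf=np.where(~e,np.minimum(tf,t),tf)
    return np.where((tn<tf)&(tf>0),tn,np.inf),f
SS=5
def grid(roi):
    c0,c1,r0,r1=roi
    xs=np.arange(c0*SS,c1*SS)/SS+ (0.5/SS-0.5); ys=np.arange(r0*SS,r1*SS)/SS+(0.5/SS-0.5)
    return np.meshgrid(xs,ys)
def dirs(n,X,Y):
    m=CM[n];K=np.array([[m['fx'],0,m['cx']],[0,m['fy'],m['cy']],[0,0,1]])
    u=cv2.undistortPoints(np.stack([X.ravel(),Y.ravel()],1)[:,None,:].astype(float),K,np.array(m['dist_coeffs'],float))[:,0]
    T=np.array(m['cam_to_world']); return T[:3,3],np.c_[u[:,0],-u[:,1],-np.ones(len(u))]@T[:3,:3].T
def labels(n,roi,th,U,yw,off=(0,0)):
    X,Y=grid(roi); o,d=dirs(n,X-off[0],Y-off[1]); c,s=np.cos(U[2]),np.sin(U[2]); Rt=np.array([[c,s,0],[-s,c,0],[0,0,1]])
    o=Rt@(o-np.array([U[0],U[1],0])); d=d@Rt.T
    hexp=[((0,-np.sin(th+a),np.cos(th+a)),9.5) for a in np.radians([30,90,150,210,270,330])]
    hexp=[((nn[0],nn[1],nn[2]),9.5+85*nn[2]) for nn,_ in hexp]+[((1,0,0),14),((-1,0,0),-6)]
    best=np.full(len(d),np.inf); L=np.full(len(d),0)
    objs=[('web',box((-4,-55,0),(0,55,107)),1),('wall',box((42,-55,0),(46,55,107)),10),('floor',box((-4,-75,0),(46,75,4)),20),('ang',box((-8,-32,40),(-4,32,107)),30),('hex',hexp,40)]
    for nm,pl,b in objs:
        t,f=hit(o,d,pl); up=t<best; best[up]=t[up]
        if nm=='hex':
            p=o+t[:,None].clip(max=1e6)*d; rel=p[:,1:]-np.array([0,85]); cor=11*np.array([-np.sin(th),np.cos(th)])
            dist=np.linalg.norm(rel-cor,axis=1); lab=b+f; lab=np.where(dist<yw,50,lab); L[up]=lab[up]
        else: L[up]=(b+f)[up]
    return L.reshape(X.shape)
def resid(n,img,roi,th,U,yw,sig,off=(0,0),ret=False):
    L=labels(n,roi,th,U,yw,off); ids=[i for i in np.unique(L)]
    A=[]
    h,w=L.shape[0]//SS,L.shape[1]//SS
    for i in ids:
        a=gaussian_filter((L==i).astype(float),sig*SS,mode='nearest').reshape(h,SS,w,SS).mean((1,3)); A.append(a.ravel())
    A=np.array(A).T; B=img[roi[2]:roi[3],roi[0]:roi[1]].reshape(-1,3)
    x=np.linalg.solve(A.T@A+1e-3*np.eye(len(ids)),A.T@B+1e-3*B.mean(0)); R=A@x-B
    if ret: return (A@x).reshape(h,w,3),B.reshape(h,w,3),dict(zip(ids,np.round(x)))
    return (R**2).mean()
E
cat > run.py <<'E'
from syn import *
from scipy.optimize import minimize
I={n:np.load(f'pics/avg_{n}.npy') for n in('side','top')}
roi={'top':(223,239,232,243),'side':(268,283,302,317)}
for n in('top','side'):
  for yw in (1.5,2.5):
    out=[]
    for th in np.arange(-28,29,4):
        f=lambda p:resid(n,I[n],roi[n],np.radians(th),U0,yw,abs(p[2])+.2,(p[0],p[1]))+ .5*(p[0]**2+p[1]**2)
        r=minimize(f,[0,0,.6],method='Nelder-Mead',options=dict(maxfev=60,xatol=.02,fatol=.05,initial_simplex=[[0,0,.6],[.4,0,.6],[0,.4,.6],[0,0,.9]])); out.append((th,round(r.fun,1),np.round(r.x,2)))
    print(n,yw,*[f'{a}:{b}{list(c)}' for a,b,c in out],sep='\n ')
E
time python3 run.py
```

```text
top
 1.5
 -28:20.6[np.float64(0.8), np.float64(-0.41), np.float64(1.17)]
 -24:18.4[np.float64(0.53), np.float64(-0.48), np.float64(1.12)]
 -20:16.6[np.float64(0.44), np.float64(-0.51), np.float64(1.07)]
 -16:15.4[np.float64(0.31), np.float64(-0.53), np.float64(1.08)]
 -12:14.6[np.float64(0.09), np.float64(-0.59), np.float64(0.99)]
 -8:14.8[np.float64(-0.0), np.float64(-0.62), np.float64(1.05)]
 -4:17.7[np.float64(-0.29), np.float64(-0.48), np.float64(1.09)]
 0:17.2[np.float64(-0.49), np.float64(-0.48), np.float64(1.12)]
 4:17.8[np.float64(-0.61), np.float64(-0.52), np.float64(1.14)]
 8:18.7[np.float64(-0.82), np.float64(-0.54), np.float64(1.22)]
 12:35.2[np.float64(-1.34), np.float64(-0.56), np.float64(1.22)]
 16:24.3[np.float64(0.38), np.float64(-0.52), np.float64(1.16)]
 20:21.6[np.float64(0.48), np.float64(-0.49), np.float64(1.12)]
 24:20.2[np.float64(0.38), np.float64(-0.53), np.float64(1.12)]
 28:19.4[np.float64(0.27), np.float64(-0.55), np.float64(1.12)]
top
 2.5
 -28:20.3[np.float64(0.73), np.float64(-0.42), np.float64(1.09)]
 -24:17.9[np.float64(0.53), np.float64(-0.48), np.f
[... 2153 characters left out ...]
oat64(0.71)]
 -8:35.7[np.float64(-0.67), np.float64(-0.02), np.float64(0.72)]
 -4:33.6[np.float64(-0.61), np.float64(-0.06), np.float64(0.65)]
 0:30.2[np.float64(-0.46), np.float64(-0.22), np.float64(0.69)]
 4:30.0[np.float64(-0.52), np.float64(-0.17), np.float64(0.74)]
 8:31.5[np.float64(-0.63), np.float64(-0.03), np.float64(0.74)]
 12:34.0[np.float64(-0.66), np.float64(-0.06), np.float64(0.76)]
 16:37.1[np.float64(-0.81), np.float64(0.14), np.float64(0.69)]
 20:44.4[np.float64(-0.42), np.float64(-0.11), np.float64(0.73)]
 24:45.0[np.float64(-0.64), np.float64(0.05), np.float64(0.76)]
 28:44.5[np.float64(-0.62), np.float64(-0.05), np.float64(0.75)]
real	0m35.164s
user	0m35.533s
sys	0m0.164s
```

```bash
python3 - <<'E'
s=open('syn.py').read()
s=s.replace("U,yw,off=(0,0)):","U,yw,off=(0,0),wr=12,ay=32):").replace("U,yw,sig,off=(0,0),ret=False):","U,yw,sig,off=(0,0),ret=False,wr=12,ay=32):").replace("labels(n,roi,th,U,yw,off)","labels(n,roi,th,U,yw,off,wr,ay)")
s=s.replace("('hex',hexp,40)]","('hex',hexp,40)]\n    ws=[((0,np.sin(a),np.cos(a)),wr+85*np.cos(a)) for a in np.arange(24)*np.pi/12]+[((1,0,0),6),((-1,0,0),0)]\n    if wr>0: objs.append(('was',ws,60))")
s=s.replace("        else: L[up]","        elif nm=='was': L[up]=np.where(f<24,60,61)[up]\n        else: L[up]").replace("-32,40","-ay,40").replace("(-4,32,107)","(-4,ay,107)")
open('syn.py','w').write(s)
E
cat > run2.py <<'E'
from syn import *
from scipy.optimize import minimize
I={n:np.load(f'pics/avg_{n}.npy') for n in('side','top')}
roi={'top':(223,239,232,243),'side':(268,283,302,317)}
rows=[]
for n in('top','side'):
  for wr in (0,10,12):
    yw=2; out=[]
    for th in np.arange(-24,25,4):
        f=lambda p:resid(n,I[n],roi[n],np.radians(th),U0,yw,abs(p[2])+.2,(p[0],p[1]),wr=wr)+ .5*(p[0]**2+p[1]**2)
        r=minimize(f,[0,0,.6],method='Nelder-Mead',options=dict(maxfev=60,xatol=.02,fatol=.05,initial_simplex=[[0,0,.6],[.4,0,.6],[0,.4,.6],[0,0,.9]])); out.append((r.fun,th,r.x))
    print(n,wr,[f'{a}:{b:.1f}({c[0]:.2f},{c[1]:.2f})' for b,a,c in out])
    b=min(out,key=lambda o:o[0]); m,B,x=resid(n,I[n],roi[n],np.radians(b[1]),U0,yw,abs(b[2][2])+.2,b[2][:2],True,wr=wr)
    if wr==0 or wr==12: rows.append(np.hstack([cv2.resize(np.clip(1.6*k[:,:,::-1],0,255),(300,220),interpolation=cv2.INTER_NEAREST) for k in(m,B)]))
cv2.imwrite('pics/syn1.png',np.vstack([np.hstack(rows[:1]+rows[1:2])[:, :1200],np.hstack(rows[2:])])[:,:].astype(np.uint8))
im=cv2.imread('pics/syn1.png'); cv2.imwrite('pics/syn1.png',cv2.resize(im,(800,300)))
E
python3 run2.py
```

```text
top 0 ['-24:18.1(0.56,-0.47)', '-20:16.5(0.40,-0.52)', '-16:14.9(0.23,-0.56)', '-12:14.3(0.08,-0.60)', '-8:14.8(-0.01,-0.62)', '-4:17.9(-0.30,-0.44)', '0:17.3(-0.51,-0.50)', '4:17.8(-0.64,-0.53)', '8:18.6(-0.81,-0.54)', '12:35.6(-1.16,-0.53)', '16:22.1(0.50,-0.49)', '20:20.4(0.50,-0.49)', '24:19.1(0.38,-0.52)']
top 10 ['-24:15.4(0.57,-0.48)', '-20:13.1(0.34,-0.54)', '-16:12.0(0.18,-0.57)', '-12:11.2(0.02,-0.61)', '-8:11.9(-0.02,-0.63)', '-4:14.3(-0.32,-0.60)', '0:14.8(-0.55,-0.65)', '4:15.6(-0.62,-0.67)', '8:16.4(-0.69,-0.65)', '12:28.0(-1.18,-0.96)', '16:19.7(0.61,-0.46)', '20:17.6(0.41,-0.52)', '24:16.3(0.30,-0.54)']
top 12 ['-24:17.0(0.39,-0.52)', '-20:13.9(0.39,-0.51)', '-16:13.2(0.13,-0.59)', '-12:13.5(0.02,-0.41)', '-8:13.4(-0.20,-0.47)', '-4:13.6(-0.34,-0.51)', '0:14.2(-0.51,-0.50)', '4:15.1(-0.57,-0.52)', '8:15.7(-0.83,-0.58)', '12:28.5(-1.27,-0.97)', '16:20.7(0.39,-0.52)', '20:18.4(0.36,-0.32)', '24:17.1(0.20,-0.35)']
side 0 ['-24:39.8(-0.66,-0.02)', '-20:39.3(-0.77,0.06)', '-16:38.6(-0.68,-0.00)', '-12:37.4(-0.63,-0.04)', '-8:35.0(-0.60,-0.07)', '-4:32.4(-0.57,-0.13)', '0:30.1(-0.45,-0.17)', '4:30.5(-0.66,-0.05)', '8:32.2(-0.63,0.01)', '12:34.6(-0.76,0.05)', '16:37.9(-0.61,-0.05)', '20:44.5(-0.49,-0.04)', '24:44.8(-0.66,0.02)']
side 10 ['-24:39.8(-0.66,-0.02)', '-20:39.3(-0.77,0.06)', '-16:38.6(-0.68,-0.00)', '-12:37.4(-0.63,-0.04)', '-8:35.0(-0.60,-0.07)', '-4:32.4(-0.57,-0.13)', '0:30.1(-0.45,-0.17)', '4:30.5(-0.66,-0.05)', '8:32.2(-0.63,0.01)', '12:34.6(-0.76,0.05)', '16:37.9(-0.61,-0.05)', '20:44.5(-0.49,-0.04)', '24:44.8(-0.66,0.02)']
side 12 ['-24:39.8(-0.66,-0.02)', '-20:39.3(-0.77,0.06)', '-16:38.6(-0.68,-0.00)', '-12:37.4(-0.63,-0.04)', '-8:35.0(-0.60,-0.07)', '-4:32.4(-0.57,-0.13)', '0:30.1(-0.45,-0.17)', '4:30.5(-0.66,-0.05)', '8:32.2(-0.63,0.01)', '12:34.6(-0.76,0.05)', '16:37.9(-0.61,-0.05)', '20:44.5(-0.49,-0.04)', '24:44.8(-0.66,0.02)']
```

View pics/syn1.png

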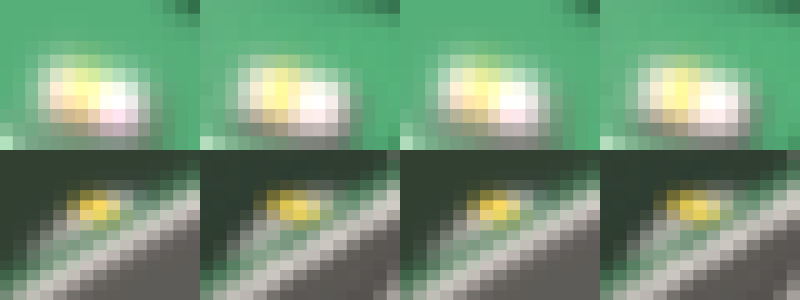

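```bash
cat > reg.py <<'E'
from syn import *
import syn
I={n:np.load(f'pics/avg_{n}.npy') for n in('side','top')}
roi={'top':(206,262,214,236),'side':(232,268,292,345)}
def f(p,n,full=False):
    return resid(n,I[n],roi[n],np.radians(-6),np.r_[U0[:2],p[3]],2,abs(p[2])+.2,(p[0],p[1]))
for n in roi:
    r=minimize(f,[0,0,.7,-.25],args=(n,),method='Nelder-Mead',options=dict(maxfev=250,initial_simplex=[[0,0,.7,-.25],[.6,0,.7,-.25],[0,.6,.7,-.25],[0,0,1,-.25],[0,0,.7,-.23]]))
    print(n,r.x,r.fun)
    m,B,_=resid(n,I[n],roi[n],np.radians(-6),np.r_[U0[:2],r.x[3]],2,abs(r.x[2])+.2,r.x[:2],True)
    k=np.hstack([m,B])[:,:,::-1]; cv2.imwrite(f'pics/reg_{n}.png',cv2.resize(np.clip(1.6*k,0,255).astype(np.uint8),None,fx=6,fy=6,interpolation=cv2.INTER_NEAREST))
# stem centre : bright blob
for n,uv in (('side',(302,288)),('top',(216,261))):
    print(n,'stem pred',proj(n,[U0[0]-52*np.cos(.25),U0[1]+52*np.sin(.25),168]))
    c,r0=uv; cv2.imwrite(f'pics/stem_{n}.png',cv2.resize(np.clip(1.5*I[n][r0-15:r0+15,c-15:c+15,::-1],0,255).astype(np.uint8),(390,390),interpolation=cv2.INTER_NEAREST))
a=cv2.imread('pics/stem_side.png');b=cv2.imread('pics/stem_top.png');cv2.imwrite('pics/stem.png',np.hstack([a,b]))
E
python3 reg.py; python3 -c "
import cv2,numpy as np
a=cv2.imread('pics/reg_top.png');b=cv2.imread('pics/reg_side.png');c=cv2.imread('pics/stem.png');print(a.shape,b.shape)
W=800
o=np.zeros((132*1+320+0,W,3),np.uint8);a=cv2.resize(a,(672,132));o[:132,:672]=a;o[132:,:432]=cv2.resize(b,(432,320));o[132:132+180,436:796]=cv2.resize(c,(360,180));cv2.imwrite('pics/reg.png',o)"
```

```text
top [ 0.34049265 -0.59473316  0.94112814 -0.24002292] 20.417561368302017
side [ 0.00624422 -0.28900176  0.4903528  -0.24359315] 1.8748548529514617
side stem pred [302.76895151 290.91146663]
top stem pred [216.24712236 261.30884817]
(132, 672, 3) (318, 432, 3)
```

View pics/reg.png

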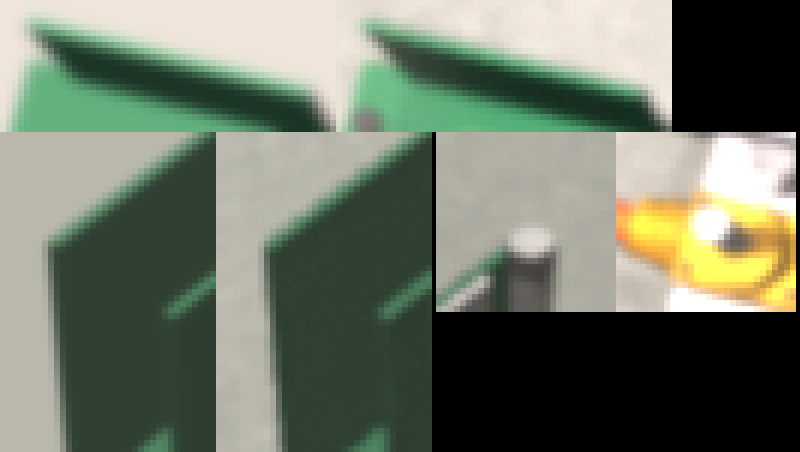

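```bash
cat > run3.py <<'E'
from syn import *
I={n:np.load(f'pics/avg_{n}.npy') for n in('side','top')}
roi={'top':(223,239,233,243),'side':(268,283,302,313)}
off={'top':(.34,-.59),'side':(0.0,-.29)}; U=np.r_[U0[:2],-.242]; sg={'top':1.14,'side':.69}
rows=[]
for n in roi:
  for wr in ((0,10,12) if n=='top' else (12,)):
   for yw in(.8,1.5,2.5):
    v=[(resid(n,I[n],roi[n],np.radians(t),U,yw,sg[n],off[n],wr=wr),t) for t in range(-26,27,2)]
    print(n,wr,yw,[f'{t}:{a:.0f}' for a,t in v])
    if yw==1.5:
        for t in (min(v)[1],):
            m,B,x=resid(n,I[n],roi[n],np.radians(t),U,yw,sg[n],off[n],True,wr=wr); rows.append(np.hstack([cv2.resize(np.clip(1.6*k[:,:,::-1],0,255),(380,200),interpolation=cv2.INTER_NEAREST) for k in(m,B)]))
cv2.imwrite('pics/syn3.png',np.vstack([rows[0],rows[2],rows[3]]).astype(np.uint8))
E
python3 run3.py
```

```text
top 0 0.8 ['-26:33', '-24:27', '-22:23', '-20:20', '-18:18', '-16:17', '-14:18', '-12:19', '-10:21', '-8:23', '-6:27', '-4:30', '-2:34', '0:38', '2:42', '4:45', '6:48', '8:52', '10:60', '12:78', '14:38', '16:35', '18:32', '20:30', '22:28', '24:27', '26:26']
top 0 1.5 ['-26:32', '-24:26', '-22:22', '-20:20', '-18:18', '-16:17', '-14:18', '-12:19', '-10:21', '-8:24', '-6:27', '-4:30', '-2:35', '0:38', '2:42', '4:45', '6:48', '8:52', '10:60', '12:77', '14:37', '16:34', '18:31', '20:29', '22:27', '24:26', '26:25']
top 0 2.5 ['-26:30', '-24:25', '-22:21', '-20:19', '-18:18', '-16:17', '-14:18', '-12:19', '-10:22', '-8:24', '-6:28', '-4:31', '-2:35', '0:39', '2:42', '4:45', '6:48', '8:52', '10:59', '12:73', '14:33', '16:31', '18:28', '20:26', '22:25', '24:23', '26:23']
top 10 0.8 ['-26:29', '-24:23', '-22:20', '-20:17', '-18:15', '-16:14', '-14:14', '-12:15', '-10:17', '-8:20', '-6:23', '-4:27', '-2:31', '0:35', '2:38', '4:42', '6:45', '8:48', '10:57', '12:75', '14:34', '16:31', '18:28', '20:27', '22:24', '24:23', '26:21']
top 10 1.5 ['-26:27', '-24:22', '-22:19', '-20:16', '-18:15', '-16:
[... 1307 characters left out ...]
8', '-12:63', '-10:62', '-8:58', '-6:59', '-4:51', '-2:50', '0:53', '2:52', '4:55', '6:56', '8:59', '10:60', '12:63', '14:64', '16:65', '18:65', '20:66', '22:69', '24:69', '26:70']
side 12 1.5 ['-26:71', '-24:73', '-22:73', '-20:73', '-18:70', '-16:70', '-14:68', '-12:64', '-10:61', '-8:58', '-6:58', '-4:51', '-2:49', '0:52', '2:51', '4:53', '6:56', '8:58', '10:59', '12:62', '14:64', '16:65', '18:66', '20:67', '22:69', '24:69', '26:70']
side 12 2.5 ['-26:71', '-24:73', '-22:73', '-20:73', '-18:70', '-16:70', '-14:68', '-12:64', '-10:62', '-8:58', '-6:58', '-4:50', '-2:48', '0:50', '2:49', '4:51', '6:53', '8:56', '10:58', '12:61', '14:63', '16:64', '18:66', '20:67', '22:69', '24:69', '26:70']
```

View pics/syn3.png

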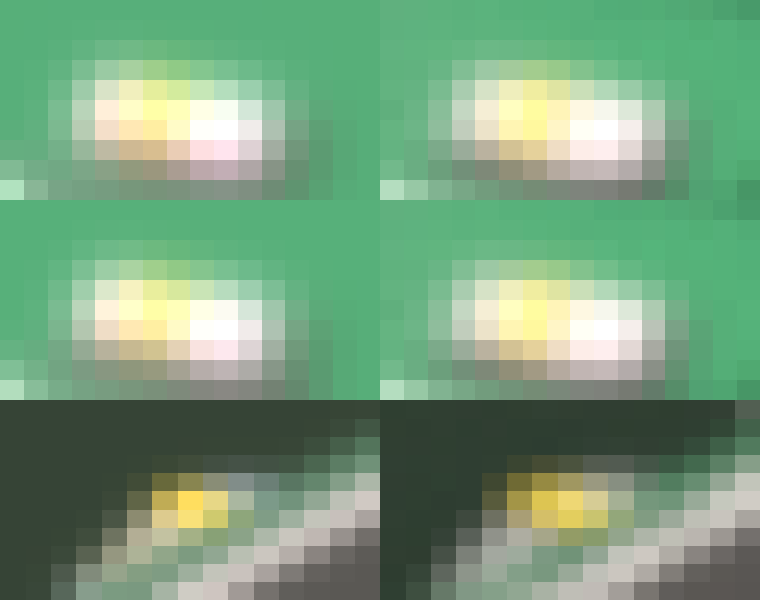

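```bash
python3 - <<'E'
s=open('syn.py').read()
s=s.replace("wr=12,ay=32","wr=12,ay=32,hd=(0,0,0,1)")
s=s.replace("off,wr,ay)","off,wr,ay,hd)")
s=s.replace("hexp=[((nn[0],nn[1],nn[2]),9.5+85*nn[2]) for nn,_ in hexp]+[((1,0,0),14),((-1,0,0),-6)]","k=hd[3]; hexp=[((nn[0],nn[1],nn[2]),9.5*k+(85+hd[2])*nn[2]+hd[1]*nn[1]) for nn,_ in hexp]+[((1,0,0),14+hd[0]),((-1,0,0),-6-hd[0])]")
s=s.replace("np.array([0,85]); cor=11*","np.array([hd[1],85+hd[2]]); cor=11*k*")
open('syn.py','w').write(s)
E
cat > run4.py <<'E'
from syn import *
I={n:np.load(f'pics/avg_{n}.npy') for n in('side','top')}
roi={'top':(223,239,233,243),'side':(268,283,302,313)}
off={'top':(.34,-.59),'side':(0.0,-.29)}; U=np.r_[U0[:2],-.242]; sg={'top':1.14,'side':.69}
def f(p,wr,cams): return sum(resid(n,I[n],roi[n],p[0]/10,U,abs(p[4]),sg[n],off[n],wr=wr,hd=(p[1],p[2],p[3],1))*(1 if n=='top' else .4) for n in cams)+ .3*(p[1]**2+p[2]**2+p[3]**2)
for cams in(('top','side'),('side',),('top',)):
  for wr in(10,12):
    for t0 in(-2.5,0,):
        x0=np.array([t0,0,0,0,1.5]); sx=[x0]+[x0+np.eye(5)[i]*[1,1,1,1,.7][i] for i in range(5)]
        r=minimize(f,x0,args=(wr,cams),method='Nelder-Mead',options=dict(maxfev=220,initial_simplex=sx)); print(cams,wr,'th',np.degrees(r.x[0]/10),r.x[1:],r.fun,[resid(n,I[n],roi[n],r.x[0]/10,U,abs(r.x[4]),sg[n],off[n],wr=wr,hd=(*r.x[1:4],1)) for n in cams])
E
python3 run4.py
```

```text
('top', 'side') 10 th -5.562617254002758 [0.23924344 1.07859205 1.26091978 0.77302248] 18.1351374803118 [np.float64(11.51753796477107), np.float64(14.436111088303983)]
('top', 'side') 10 th -4.325049325865107 [0.30541152 1.25676641 1.24678185 1.18401088] 18.06581209182167 [np.float64(11.86829319259538), np.float64(13.073395006745033)]
('top', 'side') 12 th -6.147944628080975 [0.51076329 1.03346718 1.01368657 0.87637861] 16.85666573949115 [np.float64(10.976808749605375), np.float64(12.93227195468836)]
('top', 'side') 12 th -4.909170479714701 [0.526545   1.22248663 1.14770332 1.43826135] 16.610129780208133 [np.float64(10.993507697672365), np.float64(11.72484561173645)]
('side',) 10 th -5.546172381054878 [1.21473577 0.64000956 0.39472693 0.84935235] 5.110987937151591 [np.float64(11.246716419738018)]
('side',) 10 th -3.629943502975839 [1.1597002  0.66625598 0.47945605 1.83792451] 5.047139007415579 [np.float64(11.103837751847442)]
('side',) 12 th -5.546172381054878 [1.21473577 0.64000956 0.39472693 0.84935235] 5.110987937151591 [np.float64(11.246716419738018)]
('side',) 12 th -3.629943502975839 [1.1597002  0.66625598 0.47945605 1.83792451] 5.047139007415579 [np.float64(11.103837751847442)]
('top',) 10 th -14.543430728365328 [-0.14865144  0.29200574  0.05953847  1.86431815] 12.158585459210123 [np.float64(12.125312629399588)]
('top',) 10 th -8.375943487980543 [-0.23750171  0.93895702  0.35995858  2.04296998] 11.681755547627578 [np.float64(11.361470289392011)]
('top',) 12 th -13.151629701472928 [-0.2687989   0.44982358  0.07934742  1.84413689] 13.453550464606373 [np.float64(13.369283430326618)]
('top',) 12 th -4.448540226080501 [-0.36808813  1.15832486  1.12976456  1.21135996] 13.307911588579772 [np.float64(12.48183959873312)]
```

The joint fit of both views gives a bolt angle of about −5°, yellow corner leaning to +y, with the head within about 1 mm of nominal. Moving above the gap with the tool tilted to match.

```bash
python3 -m crank '{"dp":[[0.5,2,0],[0.6,4,0],[0.6,4.5,0],[0.6,4.5,0],[0.7,4.5,0],[0.7,4.5,0],[0.7,4.5,0],[0.6,4,0],[0.5,3,0],[0,0,0]],"delta_rot":[[0,0,0],[0,0,0],[0,0,0],[0,0,0],[-0.97,0.24,0.06],[-0.97,0.24,0.06],[-0.97,0.24,0.06],[-0.97,0.24,0.06],[-0.97,0.24,0.06],[0,0,0]],"claw":[110,110,110,110,110,110,110,110,110,110]}' 50
python3 -m crank '{"dp":[[0,0,0],[0,0,0]],"delta_rot":[[0,0,0],[0,0,0]],"claw":[110,110]}'
cat > st2.py <<'E'
from h import *
from scipy.spatial.transform import Rotation as R
import sys
np.set_printoptions(precision=2,suppress=True)
s=sense(); q=s['ee_rot']; M=R.from_quat([q[1],q[2],q[3],q[0]]).as_matrix()
U=(527.7,195.2,-.242); c,sn=np.cos(U[2]),np.sin(U[2]); Rt=np.array([[c,sn,0],[-sn,c,0],[0,0,1]])
th=np.radians(float(sys.argv[1]) if len(sys.argv)>1 else -5)
p=Rt@(s['eef_pos']-np.array([U[0],U[1],0])); up=np.array([0,-np.sin(th),np.cos(th)])
g=np.array([18.5,1,85.5])-19.5*up
h=(p-g)@up; e=g+h*up-p
print(s['time_s'],'unit tcp',p,'up',-Rt@M[:,2],'y',Rt@M[:,1],'height over goal',h,'lateral err world',Rt.T@e,'axis up world',Rt.T@up,'F',Rt@s['force'],'T',Rt@s['wrist_torque'],'g',s['grip_width']*85,s['joints'])
yd=np.array([0,np.cos(th),np.sin(th)]); Rd=np.c_[np.cross(yd,-up),yd,-up]; rv=R.from_matrix(Rt.T@Rd@(M.T)).as_rotvec(degrees=True) if False else R.from_matrix(Rt.T@Rd@M.T).as_rotvec(degrees=True); print('rot needed',rv)
E
python3 st2.py
```

```text
time_s: 13.1
eef_pos: [546.0, 197.6, 226.7]
ee_rot: [-0.005, 0.119, 0.992, -0.043]
force: [0.3, -0.1, 0.3]
grip_width: 0.57
time_s: 13.3
eef_pos: [546.1, 193.2, 227.2]
ee_rot: [-0.005, 0.121, 0.992, -0.043]
force: [-0.5, 0.3, -0.3]
grip_width: 0.564
13.3 unit tcp [ 18.38   2.51 227.17] up [0.   0.09 1.  ] y [ 0.    1.   -0.09] height over goal 160.76480680612138 lateral err world [ 2.7  10.46 -0.95] axis up world [0.02 0.08 1.  ] F [-0.51  0.13 -0.25] T [0.03 0.01 0.03] g 47.969124661605115 [ 0.17  0.47  1.29 -0.08  1.42 -1.14]
rot needed [0.01 0.   0.08]
```

```bash
python3 -m crank '{"dp":[[0.27,1.05,-0.1],[-0.04,-0.17,-2],[-0.06,-0.25,-3],[-0.06,-0.25,-3],[-0.04,-0.17,-2],[0,0,0],[0,0,0]],"delta_rot":[[0,0,0],[0,0,0],[0,0,0],[0,0,0],[0,0,0],[0,0,0],[0,0,0]],"claw":[110,110,110,110,110,110,110]}' 50
python3 st2.py
python3 - <<'E'
from h import *
snap('side','s6.png');snap('top','t6.png')
a=cv2.imread('pics/s6.png')[230:400,210:350];cv2.imwrite('pics/s6u.png',cv2.resize(a,None,fx=3.5,fy=3.5,interpolation=cv2.INTER_CUBIC))
E
```

```text
time_s: 14.0
eef_pos: [547.3, 196.1, 127.0]
ee_rot: [-0.005, 0.121, 0.992, -0.043]
force: [-0.7, 0.6, 0.4]
grip_width: 0.566
14.0 unit tcp [ 18.85   5.63 127.02] up [-0.    0.09  1.  ] y [ 0.    1.   -0.09] height over goal 61.26502767886519 lateral err world [-0.58 -0.87  0.09] axis up world [0.02 0.08 1.  ] F [-0.84  0.43  0.4 ] T [ 0.08 -0.06 -0.01] g 48.140262270130705 [ 0.18  0.56  1.42 -0.09  1.2  -1.12]
rot needed [-0.01  0.06  0.07]
```

View pics/s6u.png

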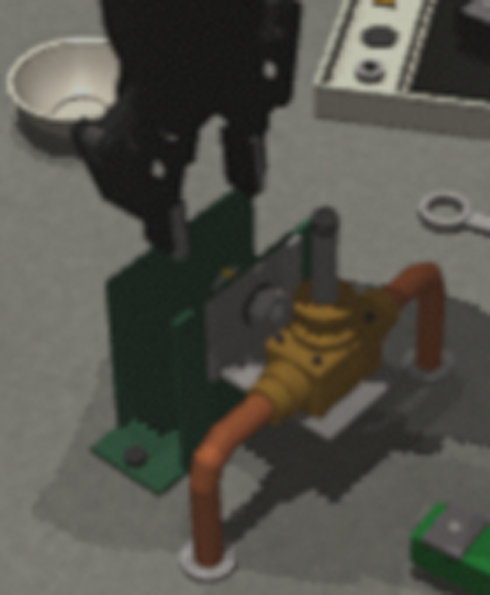

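View pics/t6.png

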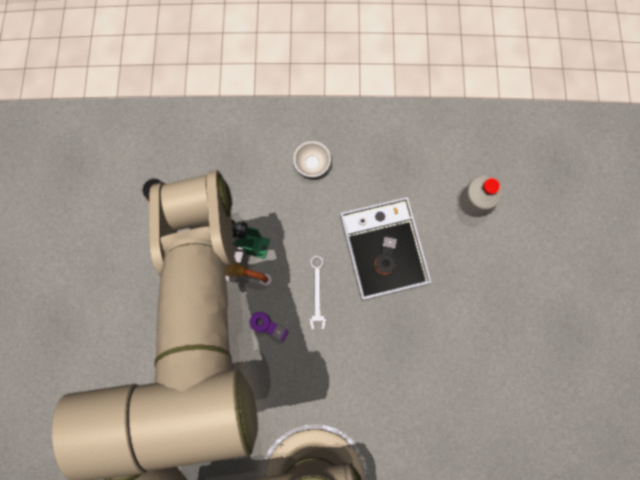

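```bash
python3 - <<'E'
from h import *
from fit import W
U=(527.7,195.2,-.242)
for p in [(7.85,29.6,129),(29.85,29.6,129),(7.85,31,148),(7.85,-18.4,131),(29.85,-18.4,131)]:
    q=proj('side',W(U,p)); print(p,q,(q-[210,230])*3.5)
E
```

```text
(7.85, 29.6, 129) [264.61 302.11] [191.12 252.39]
(29.85, 29.6, 129) [255.28 296.74] [158.46 233.6 ]
(7.85, 31, 148) [263.63 294.03] [187.71 224.1 ]
(7.85, -18.4, 131) [283.07 287.54] [255.76 201.39]
(29.85, -18.4, 131) [273.8  282.49] [223.29 183.72]
```

The projected fingertips match the image: near tip at crop ~(175,255), far tip ~(245,190). Both are over the gap, and the coil is standing in the tray. Descending.

```bash
python3 -m crank '{"dp":[[-0.1,-0.25,-2],[-0.04,-0.17,-2],[-0.03,-0.13,-1.5],[-0.01,-0.05,-0.6],[0,0,0],[0,0,0]],"delta_rot":[[0,0,0.07],[0,0,0],[0,0,0],[0,0,0],[0,0,0],[0,0,0]],"claw":[110,110,110,110,110,110]}' 50
python3 st2.py
```

```text
time_s: 14.7
eef_pos: [545.7, 190.4, 66.4]
ee_rot: [-0.004, 0.12, 0.992, -0.043]
force: [0.3, -0.4, 0.0]
grip_width: 0.565
14.7 unit tcp [18.64 -0.37 66.41] up [-0.    0.09  1.  ] y [-0.    1.   -0.09] height over goal 0.36188600862205866 lateral err world [-0.2  -0.26  0.03] axis up world [0.02 0.08 1.  ] F [ 0.36 -0.28  0.05] T [ 0.03 -0.    0.04] g 48.0134037303885 [ 0.17  0.62  1.48 -0.09  1.07 -1.12]
rot needed [-0.02  0.12 -0.04]
```

```bash
python3 -m crank '{"dp":[[0,0,0],[0,0,0],[0,0,0],[0,0,0],[0,0,0],[0,0,0]],"delta_rot":[[0,0,0],[0,0,0],[0,0,0],[0,0,0],[0,0,0],[0,0,0]],"claw":[140,165,180,185,187,187]}' 20
python3 st2.py | head -1
for i in 1; do python3 -m crank '{"dp":[[0,0,0],[0,0,0]],"delta_rot":[[0,0,0],[0,0,0]],"claw":[190,190]}' 20; python3 st2.py | head -1; done
```

```text
time_s: 15.3
eef_pos: [545.0, 190.2, 65.2]
ee_rot: [-0.005, 0.12, 0.992, -0.043]
force: [0.3, -0.7, -0.1]
grip_width: 0.267
15.3 unit tcp [18.04 -0.72 65.19] up [-0.    0.09  1.  ] y [-0.    1.   -0.09] height over goal -0.8833172695962105 lateral err world [ 0.44 -0.16  0.  ] axis up world [0.02 0.08 1.  ] F [ 0.5  -0.63 -0.08] T [ 0.04  0.   -0.  ] g 22.69405113171837 [ 0.17  0.63  1.48 -0.09  1.07 -1.12]
time_s: 15.5
eef_pos: [545.0, 190.2, 65.2]
ee_rot: [-0.005, 0.12, 0.992, -0.043]
force: [-1.2, -0.8, 0.9]
grip_width: 0.255
15.5 unit tcp [18.04 -0.73 65.18] up [-0.    0.09  1.  ] y [-0.    1.   -0.09] height over goal -0.8934195078909247 lateral err world [ 0.43 -0.16  0.  ] axis up world [0.02 0.08 1.  ] F [-0.93 -1.03  0.9 ] T [0.07 0.01 0.04] g 21.648513344503247 [ 0.17  0.63  1.48 -0.09  1.07 -1.12]
```

```bash
python3 -m crank '{"dp":[[0,0,0],[0,0,0]],"delta_rot":[[0,0,0],[0,0,0]],"claw":[191,191]}' 20 >/dev/null; python3 st2.py | head -1
python3 -m crank '{"dp":[[0,0,0],[0,0,0]],"delta_rot":[[0,0,0],[0,0,0]],"claw":[192,192]}' 20 >/dev/null; python3 st2.py | head -1
```

```text
15.7 unit tcp [18.06 -0.74 65.2 ] up [-0.    0.09  1.  ] y [-0.    1.   -0.09] height over goal -0.8771434114491385 lateral err world [ 0.42 -0.14  0.  ] axis up world [0.02 0.08 1.  ] F [-0.21  0.96  0.28] T [ 0.    0.08 -0.01] g 21.42118593884969 [ 0.17  0.63  1.48 -0.09  1.07 -1.12]
15.9 unit tcp [18.04 -0.71 65.18] up [-0.    0.09  1.  ] y [-0.    1.   -0.09] height over goal -0.8893407164093848 lateral err world [ 0.43 -0.17  0.01] axis up world [0.02 0.08 1.  ] F [-0.02  0.35 -0.55] T [ 0.01 -0.02  0.  ] g 21.254352354945365 [ 0.17  0.63  1.48 -0.09  1.07 -1.12]
```

```bash
python3 -m crank '{"dp":[[0,0,0],[0,0,0]],"delta_rot":[[0,0,0],[0,0,0]],"claw":[194,194]}' 20 >/dev/null; python3 st2.py | head -1
python3 -m crank '{"dp":[[0,0,0],[0,0,0]],"delta_rot":[[0,0,0],[0,0,0]],"claw":[195,195]}' 20 >/dev/null; python3 st2.py | head -1
python3 -m crank '{"dp":[[0,0,0],[0,0,0]],"delta_rot":[[0,0,0],[0,0,0]],"claw":[196,196]}' 20 >/dev/null; python3 st2.py | head -1
```

```text
16.1 unit tcp [18.06 -0.74 65.2 ] up [-0.    0.09  1.  ] y [-0.    1.   -0.09] height over goal -0.875933519806485 lateral err world [ 0.42 -0.14  0.  ] axis up world [0.02 0.08 1.  ] F [ 0.22 -0.24  1.04] T [0.03 0.01 0.01] g 20.217522524428517 [ 0.17  0.63  1.48 -0.09  1.07 -1.12]
16.3 unit tcp [18.05 -0.76 65.21] up [-0.    0.09  1.  ] y [-0.    1.   -0.09] height over goal -0.8653870072084375 lateral err world [ 0.43 -0.12  0.  ] axis up world [0.02 0.08 1.  ] F [-0.27 -0.34  0.39] T [-0.04  0.02  0.03] g 19.89909042262811 [ 0.17  0.63  1.48 -0.09  1.07 -1.12]
16.5 unit tcp [18.04 -0.83 65.2 ] up [-0.    0.09  1.  ] y [-0.    1.   -0.09] height over goal -0.8853700689748338 lateral err world [ 0.46 -0.06 -0.  ] axis up world [0.02 0.08 1.  ] F [ 1.08 -1.08  0.8 ] T [-0.21  0.01  0.05] g 19.414520289406838 [ 0.17  0.63  1.48 -0.09  1.07 -1.12]
```

```bash
python3 -m crank '{"dp":[[0,-0.02,0],[0,0,0]],"delta_rot":[[0,0,0],[0,0,0]],"claw":[196,196]}' 20 >/dev/null; python3 st2.py | head -1
python3 -m crank '{"dp":[[0,0,0],[0,0,0]],"delta_rot":[[0,0,0],[0,0,0]],"claw":[198,198]}' 20 >/dev/null; python3 st2.py | head -1
python3 -m crank '{"dp":[[0,0,0],[0,0,0]],"delta_rot":[[0,0,0],[0,0,0]],"claw":[200,200]}' 20 >/dev/null; python3 st2.py | head -1
```

```text
16.7 unit tcp [18.07 -0.91 65.18] up [-0.    0.09  1.  ] y [-0.    1.   -0.09] height over goal -0.9071176837637925 lateral err world [ 0.45  0.02 -0.01] axis up world [0.02 0.08 1.  ] F [-0.06 -0.84  1.06] T [-0.11  0.04  0.01] g 19.573309544491174 [ 0.17  0.63  1.48 -0.09  1.07 -1.12]
16.9 unit tcp [18.09 -0.99 65.22] up [-0.    0.09  1.  ] y [-0.    1.   -0.09] height over goal -0.8788475033434399 lateral err world [ 0.45  0.11 -0.02] axis up world [0.02 0.08 1.  ] F [ 0.21 -1.68  0.61] T [-0.31  0.04 -0.01] g 19.18437602011628 [ 0.17  0.63  1.48 -0.09  1.07 -1.12]
17.1 unit tcp [18.08 -0.99 65.24] up [-0.    0.09  1.  ] y [-0.    1.   -0.09] height over goal -0.8520103492441374 lateral err world [ 0.46  0.11 -0.02] axis up world [0.02 0.08 1.  ] F [-0.78 -3.04  0.85] T [-0.28  0.07  0.  ] g 18.51309567151911 [ 0.17  0.63  1.48 -0.09  1.07 -1.12]
```

```bash
python3 -m crank '{"dp":[[0,-0.01,0],[0,0,0],[0,0,0]],"delta_rot":[[0,0,0],[0,0,0],[0,0,0]],"claw":[202,206,215]}' 30 >/dev/null; python3 st2.py | head -1
python3 -m crank '{"dp":[[0,0,0],[0,0,0],[0,0,0],[0,0,0]],"delta_rot":[[0,0,0],[0,0,0],[0,0,0],[0,0,0]],"claw":[255,255,255,255]}' 80 >/dev/null; python3 st2.py
python3 - <<'E'
from h import *
snap('side','s7.png');snap('top','t7.png')
a=cv2.imread('pics/s7.png')[230:400,210:350];b=cv2.imread('pics/t7.png')[190:310,330:440];c=cv2.resize(a,None,fx=3,fy=3,interpolation=cv2.INTER_CUBIC);d=cv2.resize(b,(360,393));d=np.vstack([d,np.zeros((c.shape[0]-393,360,3),np.uint8)]);cv2.imwrite('pics/s7u.png',np.hstack([c,d]))
for t in('bolt_mark','bolt_head'): print(t,[(np.round(r['centre'],1),round(r['p'],2)) for r in pinpoint('side',t)])
E
```

```text
17.4 unit tcp [18.08 -0.99 65.26] up [-0.    0.09  1.  ] y [-0.    1.   -0.09] height over goal -0.8385642253307449 lateral err world [ 0.46  0.11 -0.02] axis up world [0.02 0.08 1.  ] F [-1.14 -0.95  2.24] T [-0.19  0.21 -0.02] g 18.08463685127444 [ 0.17  0.63  1.48 -0.09  1.07 -1.12]
17.8 unit tcp [18.09 -0.93 65.42] up [-0.    0.09  1.  ] y [-0.    1.   -0.09] height over goal -0.6701393286783818 lateral err world [ 0.44  0.07 -0.02] axis up world [0.02 0.08 1.  ] F [-2.75 -1.56  5.64] T [-0.26  0.44 -0.02] g 16.86038478689903 [ 0.17  0.63  1.48 -0.09  1.07 -1.12]
rot needed [-0.    0.02 -0.04]
bolt_mark [(array([282.5, 344. ]), 0.74), (array([279.4, 307.6]), 0.55)]
bolt_head [(array([275.4, 311. ]), 0.65)]
```

View pics/s7u.png

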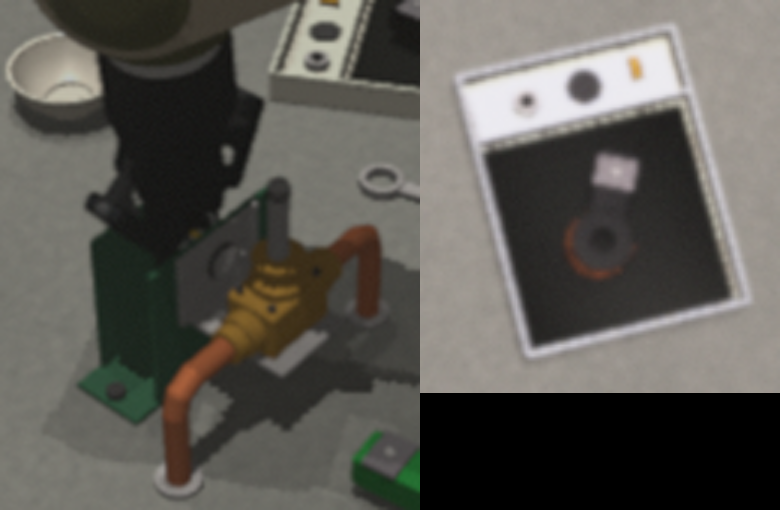

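```bash
python3 -m crank '{"dp":[[0,0,0],[0,0,0],[0,0,0],[0,0,0],[0,0,0]],"delta_rot":[[0,0,0],[0,0,0],[0,0,0],[0,0,0],[0,0,0]],"claw":[255,255,255,255,255]}' 80
python3 st2.py|head -1
python3 - <<'E'
from h import *
A=np.load('pics/avg_side.npy'); B=np.mean([capture('side')[0].astype(float) for _ in range(6)],0); np.save('pics/avg_side2.npy',B)
for I in(A,B):
    P=I[302:314,268:284]; w=np.clip(P[:,:,0]-1.5*P[:,:,2]-10,0,None); yy,xx=np.mgrid[302:314,268:284]; print((w*xx).sum()/w.sum(),(w*yy).sum()/w.sum(),w.sum())
k=np.hstack([cv2.resize(I[295:325,258:298,::-1],None,fx=9.5,fy=9.5,interpolation=cv2.INTER_CUBIC) for I in(A,B)]); cv2.imwrite('pics/cmp.png',np.clip(k*1.8,0,255).astype(np.uint8))
E
```

```text
time_s: 18.5
eef_pos: [545.0, 189.9, 65.4]
ee_rot: [-0.005, 0.12, 0.992, -0.043]
force: [-2.9, -0.7, 6.4]
grip_width: 0.193
18.5 unit tcp [18.1  -0.97 65.4 ] up [-0.    0.09  1.  ] y [-0.    1.   -0.09] height over goal -0.6940527163031615 lateral err world [ 0.44  0.11 -0.02] axis up world [0.02 0.08 1.  ] F [-2.63 -1.34  6.36] T [-0.33  0.43 -0.06] g 16.425961960542345 [ 0.17  0.63  1.48 -0.09  1.07 -1.12]
274.27456978967496 307.2164435946463 217.91666666666669
274.3842482100239 307.46778042959426 34.91666666666667
```

View pics/cmp.png

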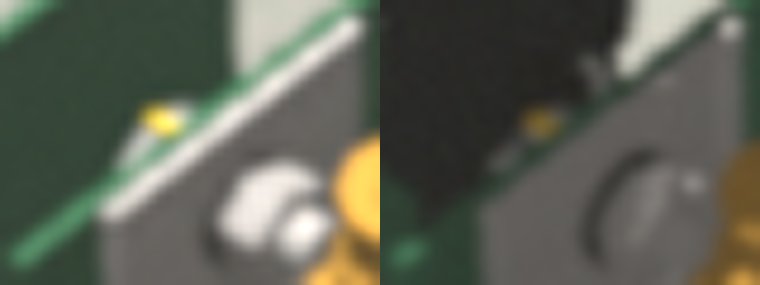

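```bash
for i in 1 2; do python3 -m crank '{"dp":[[0,0,0],[0,0,0],[0,0,0],[0,0,0],[0,0,0]],"delta_rot":[[0,0,0],[0,0,0],[0,0,0],[0,0,0],[0,0,0]],"claw":[255,255,255,255,255]}' 80 |tail -2; done
python3 st2.py
```

```text
force: [-3.0, -1.3, 6.4]
grip_width: 0.194
force: [-2.0, -1.0, 5.9]
grip_width: 0.192
19.8 unit tcp [18.11 -0.93 65.46] up [-0.    0.09  1.  ] y [-0.    1.   -0.09] height over goal -0.6357265124940866 lateral err world [ 0.42  0.08 -0.02] axis up world [0.02 0.08 1.  ] F [-1.7  -1.46  5.91] T [-0.29  0.42  0.01] g 16.308246647549993 [ 0.17  0.62  1.48 -0.09  1.07 -1.12]
rot needed [-0.01  0.02 -0.04]
```

```bash
python3 -c "
from rig import *
print(finish_job())"
```

```text
the job is handed in; nothing more can be done
None
```

The coil is standing upright in the main compartment of the white tray. The gripper is holding the hidden bolt head by two opposite flats at 80 N. I handed the job in at about 20 s.

- **Coil:** I lifted it 85 mm straight up off the stem and lowered it until it touched the tray floor, then let go. Both cameras showed it upright and clear of the tray walls afterwards.
- **Bolt:** I worked out the head's angle as about −5°, from both cameras together. On its own the top view gave anywhere from about −4° to −15°, and the side view about −4°. I trusted the joint result to about ±3°. I tilted the tool to match and closed slowly, with first contact at about 19.4 mm on a 19 mm head and side forces under about 3 N.
- **Grip:** The opening settled at about 16.4 mm under 80 N. That is below 19 mm, which I put down to the fingers giving under load; the coil read about 1.5 mm low in the same way. It stayed steady for the last second or so before hand-in.
- **Did the bolt turn:** The yellow mark was within about 0.3 px of where it was before the grip, and not in the direction a turn would move it. The gripper's shadow made this check weaker, so a turn of a few degrees can't be ruled out.
- **Other objects:** I did not go near the bottle, jar, dish or spanner.

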